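Hold a bag clip open on the recipe card

ROBOT

A 6-joint arm with a two-finger parallel gripper is mounted at the origin on a cart in front of the work surface, level with it; the furniture and walls round the work are solid. World frame = base frame: x ahead of the robot, y to its left, z up, the work surface at z = 0. Lengths are in m, angles in rad, forces in N, time in s.
With the tool pointing down it reaches from about 0.35 to 0.975 m from the base axis. Payload 4.9 kg.
Tool frame: the origin (TCP) lies at the very end of the fingers, on their centre line; the grasp point (between the pads) lies 19 mm behind it; z points along the fingers, y is the line along which they close (so a half turn about z gives the same grasp; the last joint's range is limited). The gripper opens to 85 mm and grips with 20 to 120 N. Pads are 22 mm wide; open, the fingers measure 114 mm over their backs; the gripper's body (76 mm by 85 mm) begins 54 mm behind the grasp point. The pads swing forward as they close: fully open they stand 13 mm farther back than shut.
Start: joints at [-1.267, 0.053, 1.613, -0, 1.476, -0.119], TCP at [0.256, -0.57, 0.231] pointing down, gripper open.
Joint ranges: [-3.01, 3.01], [-1.01, 2.22], [0.06, 2.58], [-1.02, 4.17], [0.09, 2.62], [-3.14, 3.14]. Speed limits (rad/s): [2.57, 2.57, 3.14, 3.14, 3.14, 3.14].

INTERFACE

Orientations are given as a rotation vector (axis times angle).
In Python, from station import ctrl gives the robot as it stands.
- The arm moves only by the shell command python3 -m crank 'ROWS' [OPENING] [FORCE]. ROWS is text: rows parted by semicolons, each of 4 numbers parted by spaces: the shift along the world's x, y, z in units of 0.5 m (1.0 is 0.5 m), then the turn about the world's z in units of 90 degrees (1.0 is 90 degrees). In form: x y z turn; .... A call has exactly 5 rows; each row shifts and turns the commanded pose from where the row before left it; what a row does not reach is not made up. A row lasts 1/12 s, in which the tool goes at most 41.7 mm and 7.16 degrees, less where a joint would pass 70% of its speed; a pose out of reach is approached as far as the arm can. A call with a number of a shift or a turn outside -1 to 1 is refused whole. A call with a gripper value outside its range is refused whole. OPENING is the opening in per cent of the stroke, from 0 (shut) to 100 (fully open), set as the call begins (- or left out, the last holds). The fingers move at their own pace and stop on an object; FORCE is the grip in N (left out, the last holds). Time passes only in rows, so rows that do not move let the fingers close, or fill a call up. It gives the time, the measured TCP pose, the force, the opening and the grip force at its end, in the units of the state.
- ctrl.get_obs(): the state, without advancing time (a new reading comes with each control period).
- ctrl.get_image(name): name is "scene" or "top" or "wrist"; returns (picture, depth): 480x640x3 uint8, red, green, blue; 480x640 float32, m along the optical axis (not along the pixel's ray), 0 where there is no reading.
- ctrl.get_calibration(name): a dict with "fx", "fy", "cx", "cy" (pixels), "extrinsics" (4x4, takes a point from world to camera coordinates). Camera axes: x right, y down, z forward; pixel columns grow to the right and rows downward; lengths in m; the calibration is good to about 2 mm. A picture is of the moment at which its call begins: read the wrist's pose just before it. get_calibration takes no time and is no camera call; for the wrist camera it gives the pose at the moment of the call.
- ctrl.finish_job(): hands the job in; it is judged then, once.
The state is a dict: "t": time; "q": joint angles; "dq": joint speeds; "effort": joint torques, N m; "tool_pos": TCP position; "tool_rot": TCP orientation; "contact_force": force on the tool from outside, world axes, zero at the start; "wrist_torque": the same for the moment, N m; "opening": finger opening in m; "grip_force": force on a finger pad.
Only numpy, scipy, OpenCV 4.12 (cv2) and the standard library are available. Lean on these libraries where they do the work, as an engineer would, in place of code of your own. Each camera call takes 0.05 s, during which the arm holds its last target. There are 200 camera calls.

TASK

Slide the recipe card along its rail by the black grip until the red pointer lines up with the orange mark, and let go of the grip. Then squeeze the red spring clip open, lift it off its stand, and hold it wide open astride the middle of the card's top edge: one jaw in front of the card and one behind, jaw tips about a centimetre below the edge, touching neither card nor rail. Finish while still squeezing and holding the clip there, ready for someone to slip a shopping list in; leave the card at the mark and the jars, boxes and other things around alone.

Things in the scene. Friction and masses are not known exactly. Their poses are not given: they have to be found in the camera images.
- rail: light wooden board fixed on the worktop, 150 (its x) x 280 (its y) x 12 mm tall; origin: centre of its underside; z up. The card carriage slides along its y axis.
- carriage (a joint): position of the card carriage along the rail, 0 to 0.14 m, growing along the rail's +y; it stays where it is left (friction about 2 N). It carries the grip, the pointer and the card, all rigid with it.
- grip (a point): centre of the black upright grip on the carriage, 24 (rail x) x 16 (rail y) x 38 mm tall; its top is 14 mm above this point, and the aluminium slide plate it stands on is 23 mm below this point. The card stands 87 mm behind it (rail +x). Axes as the rail's.
- pointer (a point): red pointer on the front end of the carriage, in line (rail y) with the grip's centre and the card's middle. Axes as the rail's.
- mark_line (a point): the orange mark, a 6 mm wide tab fixed at the front edge (-x side) of the rail; the pointer lines up with it when both have the same place along the rail's y. Axes as the rail's.
- card_top (a point): middle of the top edge of the white recipe card, which stands upright in the carriage: 4 mm thick (rail x), 110 mm wide (rail y), its top edge 100 mm above the worktop, 74 mm of it bare below the top. Axes as the rail's: x is the card's thickness direction (pointing to its back), z up.
- stand: grey stand fixed on the worktop, 70 (x) x 60 (y) x 12 mm foot, with an upright tongue 4 mm thick (x), 44 mm long (y), its top 38 mm above the worktop; the clip is clamped on the tongue. Origin: centre of its underside; z up.
- clip: red spring clip like a big clothes peg, 30 mm wide (its y), 90 mm tall, 90 g; jaws down, handles up, at first astride the stand's tongue, x across it. Origin: between the jaw tips at rest; hinge axis along y, 42 mm above it; jaws 38 mm long. It is the frame of the -x half: squeezed evenly, it leans by half the joint value.
- handles (a point): point between the clip's handles, 70 mm above the jaw tips: grip here from above, closing along the clip's x. The handles are flat plates 30 mm wide (y), 46 to 90 mm above the jaw tips; at rest they splay, 26 mm over their outsides at the bottom, 54 mm at the top; fully squeezed they are parallel, about 25 mm over all, at a stop. Axes: the clip's.
- clip_jaw (a joint): opening angle of the clip: 0 on the stand's tongue (jaws 4 mm apart), -0.08 nearly shut, 0.64 fully open (at the stop, tips about 29 mm apart). Spring: pressing the handles together at mid-height takes about 6 N to start and 14 N at the stop; it springs shut when let go.
- jaw_tip_a (a point): inner edge of the tip of the clip's -x jaw.
- jaw_tip_b (a point): inner edge of the tip of the clip's +x jaw.
- cup: small checked cup upside down, 66 mm wide, 53 mm tall, a bystander; origin: centre of its underside.
- tea: tea carton, 58x122x68 mm, a bystander; origin: centre of its underside.
- spice: spice jar with a dark cap, 41 mm wide, 105 mm tall, a bystander; origin: centre of its underside.
- salt: salt shaker, 44 mm wide, 90 mm tall, a bystander; origin: centre of its underside.
- tape: roll of brown tape lying flat, 98 mm wide, 25 mm tall, a bystander; origin: centre of its underside.
Not all that is in view belongs to the job. Of the things like the clip, leave any that is blue, purple or turquoise; of the rest the smaller one is meant.

How it is judged:
By the outcome, as a careful person would: the job done as asked, in the order asked, and still so for the second after the job is handed in, while the arm keeps its last pose, push and grip.
It also fails if it takes over 48 s, if anything falls off the work surface, if the arm or the gripper's body presses on something with over 40 N, if the wrist force passes 120 N, or if a joint passes its speed limit or range.

## Working session

There is one attempt and no reset: what is moved stays moved. The work goes in short steps, Python scripts to look and compute and a shell command to move; the robot and the scene stay as the last step left them, time stands still between calls to the robot, and variables do not carry over. Pictures are saved under pics/ and viewed, at most 14 in all, crops included, and the job is handed in when it is done.

```bash
ls; mkdir -p pics
cat > h.py <<'E'
import numpy as np, cv2
from station import ctrl
def grab(n):
    c=ctrl.get_calibration(n); im,d=ctrl.get_image(n); return im,d,c
def pts(d,c):
    v,u=np.mgrid[0:480,0:640]
    P=np.stack([(u-c['cx'])/c['fx']*d,(v-c['cy'])/c['fy']*d,d,np.ones_like(d)],-1)
    return (P@np.linalg.inv(np.array(c['extrinsics'])).T)[...,:3]
def ray(u,v,c,z):
    E=np.linalg.inv(np.array(c['extrinsics'])); o=E[:3,3]
    r=E[:3,:3]@np.array([(u-c['cx'])/c['fx'],(v-c['cy'])/c['fy'],1]); return o+r*(z-o[2])/r[2]
def save(n,im): cv2.imwrite('pics/'+n,cv2.cvtColor(im,cv2.COLOR_RGB2BGR))
E
python3 - <<'E'
from h import *
for n in('scene','top'):
    im,d,c=grab(n); save(n+'.png',im); np.savez(n+'.npz',im=im,d=d,**c)
    print(n,c['fx'],np.linalg.inv(np.array(c['extrinsics']))[:3].round(3))
print(ctrl.get_obs())
E
```

```text
pics
scene 435.1461118814131 [[-0.697 -0.326  0.638 -0.186]
 [-0.717  0.296 -0.631  0.775]
 [ 0.017 -0.898 -0.44   0.623]]
top 613.9761012747258 [[-0.008 -0.995  0.098  0.427]
 [-1.     0.006 -0.022  0.05 ]
 [ 0.022 -0.098 -0.995  1.58 ]]
{'t': 0.1, 'q': array([-1.26696439e+00,  5.32982862e-02,  1.61420059e+00,  2.93773815e-05,
        1.47600138e+00, -1.19062147e-01]), 'dq': array([-0.00029057, -0.00075672, -0.00362182,  0.00055361,  0.00253009,
        0.00096345]), 'effort': array([-1.97199292e-04, -3.94901776e+01, -3.71363425e+01, -1.02983638e-04,
        3.90097004e-03,  3.86482066e-05]), 'tool_pos': array([ 0.25629798, -0.56939395,  0.23015513]), 'tool_rot': array([-3.06976498e+00, -6.58938022e-01,  2.30554760e-04]), 'contact_force': array([ 0.08407575,  0.9455756 , -0.2019041 ]), 'wrist_torque': array([-0.02001219, -0.00481282,  0.01084699]), 'grip_force': 0.0, 'opening': 0.08541801451642397}
```

View pics/top.png

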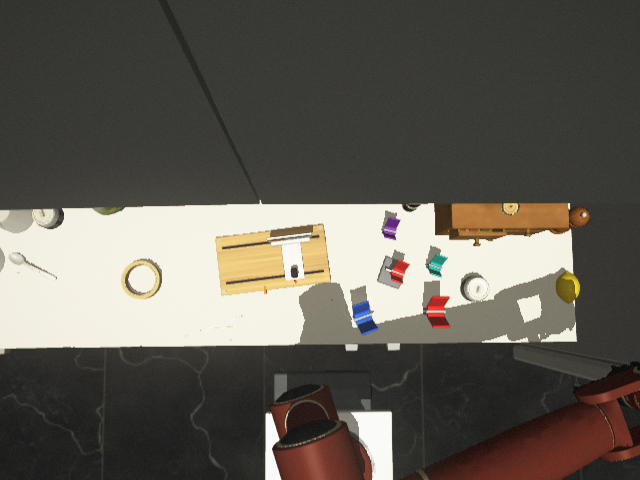

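View pics/scene.png

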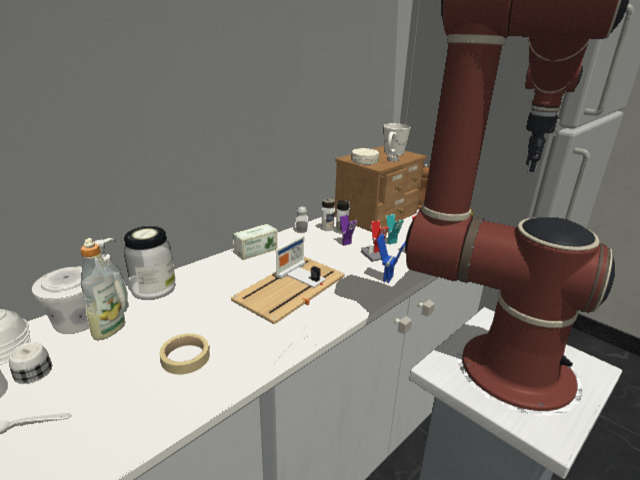

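Candidates (top view): the red clip on the grey stand at (397,271), a large red one at (437,311), blue (364,317), purple (391,228) and turquoise (437,264). I choose the small red one on the grey stand. Next I check it in a crop and measure.

Run:
```python
from h import *
z=np.load('top.npz');im=z['im'];d=z['d'];c={k:z[k] for k in('fx','fy','cx','cy','extrinsics')}
cr=im[205:345,205:465]; save('crop.png',cv2.resize(cr,(780,420),interpolation=cv2.INTER_CUBIC))
P=pts(d,c); h=cv2.cvtColor(im,cv2.COLOR_RGB2HSV)
def rep(name,m):
    n,l,s,ce=cv2.connectedComponentsWithStats(m.astype(np.uint8))
    for i in range(1,n):
        if s[i,4]>=4:
            q=P[l==i]; r=cv2.minAreaRect(np.argwhere(l==i)[:,::-1].astype(np.float32))
            print(name,ce[i].round(1),s[i],'med',np.median(q,0).round(3),'zmax',q[:,2].max().round(3),'rect',np.round(r[1],1),round(r[2],1))
W=np.zeros((480,640),bool);W[200:340,200:470]=1
H,S,V=h[...,0],h[...,1],h[...,2]
rep('red',W&((H<5)|(H>174))&(S>150)&(V>90))
rep('orange',W&(H>=5)&(H<14)&(S>190)&(V>150))
rep('wood',W&(H>12)&(H<25)&(S>70)&(V>140)&(P[...,2]<.03))
rep('black',W&(V<60)&(P[...,2]>.035))
rep('grey',W&(S<40)&(V>60)&(V<150)&(P[...,2]>.005))
rep('tall',W&(P[...,2]>.085))
```

```text
red [400.4 266.3] [393 260  16  14 131] med [ 0.511 -0.177  0.076] zmax 1.58 rect [12.5 11.2] 26.6
red [396.6 277.3] [391 272  12  12  80] med [ 0.485 -0.167  0.075] zmax 1.58 rect [13.3  7.6] 18.4
red [437.  302.7] [427 296  22  14 227] med [ 0.421 -0.261  0.087] zmax 1.58 rect [13. 21.] 90.0
red [437.  319.6] [428 313  22  15 150] med [ 0.387 -0.262  0.07 ] zmax 1.58 rect [14. 21.] 90.0
wood [267.5 262.3] [ 216  224  115   72 4684] med [0.527 0.169 0.013] zmax 0.025 rect [ 61.9 109.9] 82.8
black [464.8 200.7] [462 200   7   3  13] med [ 0.538 -0.126  0.904] zmax 0.912 rect [6. 2.] 0.0
black [406.  206.5] [402 203  10   8  18] med [ 0.662 -0.198  0.048] zmax 0.893 rect [11.3  2.1] 45.0
black [448.4 204.8] [448 203   2   4   5] med [ 0.649 -0.279  0.165] zmax 0.175 rect [3. 1.] 90.0
black [413.5 205.4] [409 205  10   2  16] med [ 0.659 -0.209  0.097] zmax 0.107 rect [1. 9.] 90.0
black [296.  270.5] [296 269   1   4   4] med [0.504 0.08  0.056] zmax 0.06 rect [3. 0.] -90.0
grey [227.4 201.8] [200 200  60   5 253] med [0.537 0.14  0.909] zmax 0.927 rect [ 4. 59.] 90.0
grey [343.1 201.4
[... 2342 characters left out ...]
tall [402.5 263. ] [397 259  13   9  60] med [ 0.518 -0.18   0.096] zmax 1.58 rect [12.3  5.6] 21.8
tall [435.3 274.1] [430 271  12   6  22] med [ 0.491 -0.26   0.091] zmax 0.095 rect [12.   2.2] 18.4
tall [396.6 279.8] [391 277  12   7  39] med [ 0.477 -0.164  0.1  ] zmax 0.108 rect [12.4  3.3] 20.6
tall [438.6 299.2] [429 296  21   9 134] med [ 0.43  -0.261  0.112] zmax 0.133 rect [ 8. 20.] 90.0
tall [360.3 305.7] [352 300  17  12 117] med [ 0.415 -0.075  0.111] zmax 0.128 rect [ 7.3 17.4] 71.6
tall [439.1 322.5] [429 318  21  10 144] med [ 0.375 -0.261  0.112] zmax 1.58 rect [20.4  8.6] 3.8
tall [367.8 327.7] [358 322  20  13 149] med [ 0.363 -0.092  0.111] zmax 1.58 rect [ 8.8 17.9] 70.3
```

View pics/crop.png

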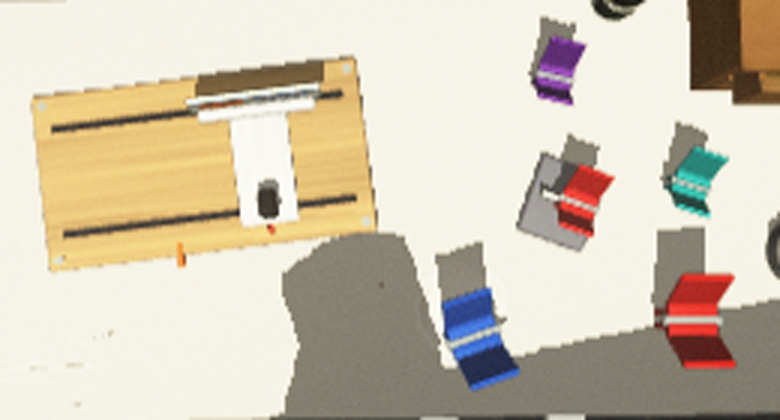

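The crop shows the chosen small red clip, on its grey stand, at crop (580,205). The big red one stands free at (700,320). The grip is at (268,200), the pointer at (270,229) and the mark at (181,255).

```bash
R='python3 -m crank'
python3 -m crank '0.024 0.075 0.01 -0.013; 0.024 0.075 0.01 -0.013; 0.024 0.075 0.01 -0.013; 0.024 0.075 0.01 -0.013; 0.024 0.075 0.01 -0.013' 100 40
python3 -m crank '0.024 0.075 0.01 -0.013; 0.024 0.075 0.01 -0.013; 0.024 0.075 0.01 -0.013; 0.024 0.075 0.01 -0.013; 0.024 0.075 0.01 -0.013'
python3 -m crank '0.024 0.075 0.01 -0.013; 0.024 0.075 0.01 -0.013; 0.024 0.075 0.01 -0.013; 0.024 0.075 0.01 -0.013; 0 0 0 0'
python3 - <<'E'
from h import *
im,d,c=grab('wrist'); save('w1.png',im); np.savez('w1.npz',im=im,d=d,**c)
print(np.linalg.inv(np.array(c['extrinsics']))[:3].round(3), c['fx'])
z=np.load('top.npz');c={k:z[k] for k in('fx','fy','cx','cy','extrinsics')}
for n,u,v,zz in(('mark',265.3,290,.012),('ptr',295,281.5,.02),('grip',294.3,271,.058),('cardL',268,239.5,.1),('cardR',311,233,.1),('railFL',222,294.5,.012),('railFR',330,281,.012)): print(n,ray(u,v,c,zz).round(4))
E
```

```text
t: 0.52
tool_pos: [0.3164, -0.3805, 0.2558]
tool_rot: [-3.101, -0.499, 0.0]
contact_force: [1.0, 0.2, 0.4]
opening: 0.0855
grip_force: 0.0
t: 0.93
tool_pos: [0.3763, -0.193, 0.2811]
tool_rot: [-3.123, -0.34, 0.0]
contact_force: [0.5, 0.4, -0.8]
opening: 0.0853
grip_force: 0.0
t: 1.35
tool_pos: [0.4255, -0.0393, 0.3022]
tool_rot: [-3.131, -0.229, -0.003]
contact_force: [-0.7, -0.4, 0.6]
opening: 0.0854
grip_force: 0.0
[[ 0.145 -0.938 -0.314  0.507]
 [-0.989 -0.138 -0.044 -0.029]
 [-0.002  0.317 -0.948  0.445]] 335.57903684785924
mark [0.457  0.1587 0.012 ]
ptr [0.4777 0.083  0.02  ]
grip [0.5024 0.0838 0.058 ]
cardL [0.577  0.1462 0.1   ]
cardR [0.5922 0.0421 0.1   ]
railFL [0.4464 0.2684 0.012 ]
railFR [ 0.4785 -0.0061  0.012 ]
```

View pics/w1.png

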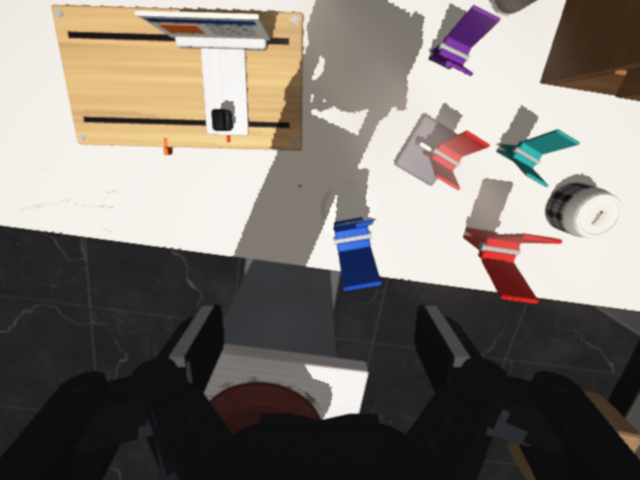

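The wrist view shows the mark at (167,146), the pointer at (228,138), the grip at (222,120) and the small red clip at (447,157). I measure all of these from this image.

Run:
```python
from h import *
z=np.load('w1.npz');im=z['im'];d=z['d'];c={k:z[k] for k in('fx','fy','cx','cy','extrinsics')}
P=pts(d,c); h=cv2.cvtColor(im,cv2.COLOR_RGB2HSV);H,S,V=[h[...,i].astype(int) for i in range(3)]
def box(x0,y0,x1,y1):
    m=np.zeros((480,640),bool);m[y0:y1,x0:x1]=1;return m
def rep(n,m,zz=None):
    a=np.argwhere(m)[:,::-1].astype(np.float32); ce=a.mean(0); r=cv2.minAreaRect(a)
    print(n,len(a),ce.round(1),'P',np.median(P[m],0).round(4),'z',np.percentile(P[m][:,2],[5,95]).round(4), 'ray',None if zz is None else ray(*ce,c,zz).round(4))
    return cv2.boxPoints(r)
redm=((H<6)|(H>174))&(S>120)
rep('mark',box(155,130,180,160)&(H<18)&(H>4)&(S>170)&(V>150),.010)
rep('ptr',box(220,130,236,146)&((H<6)|(H>172))&(S>140),.018)
g=box(205,100,240,134)&(V<70); rep('grip all',g); rep('griptop',g&(P[...,2]>.053),.058)
w=box(0,0,310,160)&(H>10)&(H<26)&(S>60)&(P[...,2]<.03)&(P[...,2]>.006)
cs=cv2.findContours(w.astype(np.uint8),0,1)[0];ct=max(cs,key=cv2.contourArea)
w2=np.zeros((480,640),np.uint8);cv2.drawContours(w2,[ct],0,1,-1)
e=[]
for u in range(90,290):
    vs=np.argwhere(w2[:,u])[:,0]
    if abs(u-167)>10 and abs(u-228)>8: e.append(ray(u,vs.max()+.5,c,.006))
# front top edge: last bright wooden row
e=np.array(e)[:,:2]; l=cv2.fitLine(e.astype(np.float32),cv2.DIST_HUBER,0,.01,.01).ravel();print('front edge',l, 'yaw',np.degrees(np.arctan2(-l[0]*np.sign(l[1]),abs(l[1]))))
t=box(130,0,280,45)&(P[...,2]>.092)&(P[...,2]<.106); q=P[t]; print('cardtop',len(q),q.mean(0).round(4), 'yends',q[q[:,1].argmin()].round(4),q[q[:,1].argmax()].round(4))
l=cv2.fitLine(q[:,:2].astype(np.float32),cv2.DIST_HUBER,0,.01,.01).ravel();print('card',l)
r=redm&box(410,120,495,195); q=P[r]
print('clip z',np.percentile(q[:,2],[1,50,99]).round(4))
n,lb,s,ce=cv2.connectedComponentsWithStats((r).astype(np.uint8))
for i in range(1,n):
    if s[i,4]<15: continue
    k=P[lb==i]; k=k[k[:,2]>0.03]; print(i,s[i],k.mean(0).round(4)); 
    for a,b in((.055,.065),(.065,.075),(.075,.085),(.085,.095),(.095,.105)):
        kk=k[(k[:,2]>a)&(k[:,2]<b)]
        if len(kk)>5:
            u=cv2.fitLine(kk[:,:2].astype(np.float32),cv2.DIST_HUBER,0,.01,.01).ravel();print('  ',a,len(kk),kk.mean(0).round(4),'dir',np.degrees(np.arctan2(u[1],u[0])).round(1))
st=box(385,105,450,195)&(S<60)&(P[...,2]>.008)&(P[...,2]<.016); b=rep('stand',st,.012); print(np.array([ray(*p,c,.012) for p in b]).round(4))
```

```text
mark 40 [165.6 146.6] P [0.4565 0.1571 0.014 ] z [0.0118 0.0178] ray [0.4566 0.1589 0.01  ]
ptr 12 [227.8 138.2] P [0.4782 0.0807 0.0172] z [0.0149 0.0189] ray [0.4785 0.0805 0.018 ]
grip all 375 [221.8 119.3] P [0.4999 0.0788 0.0552] z [0.0278 0.0573] ray None
griptop 234 [218.4 119.4] P [0.4993 0.082  0.0561] z [0.0538 0.0574] ray [0.4993 0.0816 0.058 ]
front edge [ 0.1193803  -0.9928486   0.4601021   0.13213903] yaw 6.8563395
cardtop 995 [0.5842 0.0934 0.0984] yends [0.5906 0.0393 0.0986] [0.5784 0.1486 0.0989]
card [ 0.11545751 -0.9933124   0.58401436  0.09100962]
clip z [0.0569 0.0817 0.1022]
1 [439 131  50  30 692] [ 0.5112 -0.1792  0.082 ]
   0.055 171 [ 0.5027 -0.1769  0.0591] dir 70.7
   0.065 73 [ 0.5074 -0.1811  0.0705] dir 65.5
   0.075 123 [ 0.5113 -0.1792  0.08  ] dir 69.5
   0.085 143 [ 0.5146 -0.1801  0.09  ] dir 70.0
   0.095 180 [ 0.5182 -0.1816  0.0996] dir 70.2
2 [433 155  22  15 127] [ 0.491  -0.1716  0.0582]
   0.055 127 [ 0.491  -0.1716  0.0582] dir 69.9
3 [436 174  23  15  81] [ 0.4749 -0.1632  0.1046]
   0.095 80 [ 0.4745 -0.1649  0.1004] dir 69.1
stand 1842 [421.4 149.5] P [ 0.4982 -0.1576  0.0121] z [0.01   0.0136] ray [ 0.4998 -0.1579  0.012 ]
[[ 0.4769 -0.1257  0.012 ]
 [ 0.5419 -0.149   0.012 ]
 [ 0.523  -0.2029  0.012 ]
 [ 0.4557 -0.1817  0.012 ]]
```

```bash
python3 -m crank '0.02 0.03 -0.05 -0.018; 0.02 0.03 -0.05 0; 0.02 0.03 -0.05 0; 0.02 0.03 -0.05 0; 0.02 0.03 -0.05 0'
python3 -m crank '0.02 0.03 -0.05 0; 0.02 0.03 -0.05 0; 0.009 0.03 -0.05 0; 0 0 0 0; 0 0 0 0'
python3 - <<'E'
from h import *
o=ctrl.get_obs(); print(o['tool_pos'].round(4),o['tool_rot'].round(4))
im,d,c=grab('wrist'); save('w2.png',im); np.savez('w2.npz',im=im,d=d,**c)
E
```

```text
t: 1.82
tool_pos: [0.4744, 0.0295, 0.1746]
tool_rot: [3.137, 0.168, -0.001]
contact_force: [1.2, -0.4, -0.1]
opening: 0.0859
grip_force: 0.0
t: 2.23
tool_pos: [0.4973, 0.0742, 0.0991]
tool_rot: [3.137, 0.17, -0.008]
contact_force: [0.0, -0.6, 1.8]
opening: 0.0853
grip_force: 0.0
[0.4973 0.0742 0.0991] [ 3.1366  0.1705 -0.0081]
```

View pics/w2.png

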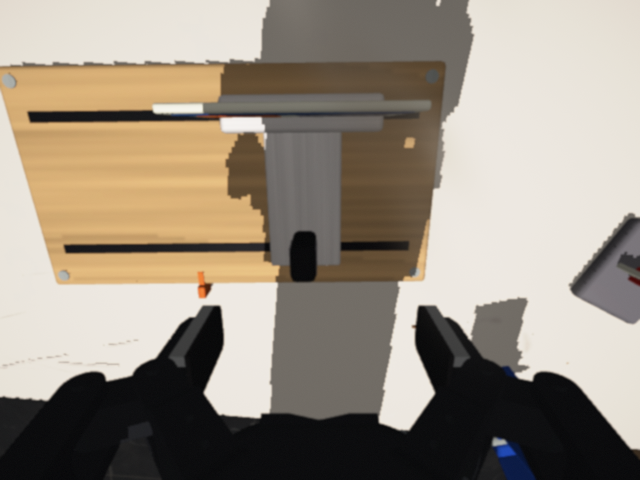

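The grip top is at (303,246) in this view and the orange mark at (202,284). I refine both.

Run:
```python
from h import *
z=np.load('w2.npz');im=z['im'];d=z['d'];c={k:z[k] for k in('fx','fy','cx','cy','extrinsics')}
P=pts(d,c); h=cv2.cvtColor(im,cv2.COLOR_RGB2HSV);H,S,V=[h[...,i].astype(int) for i in range(3)]
def box(x0,y0,x1,y1):
    m=np.zeros((480,640),bool);m[y0:y1,x0:x1]=1;return m
u=np.array([-.1175,.993]);
def rep(n,p): print(n,p.round(4),"y'",(p[:2]@u).round(4),"x'",(p[0]*.993+p[1]*.1175).round(4))
m=box(190,265,215,302)&(H<16)&(S>150); a=np.argwhere(m)[:,::-1]; print(len(a),a.min(0),a.max(0)); rep('mark',P[m].mean(0)); rep('mark ray',ray(*a.mean(0),c,.010))
g=box(285,225,325,285)&(V<50)&(P[...,2]>.053);a=np.argwhere(g)[:,::-1]; print(len(a),a.min(0),a.max(0)); rep('grip',P[g].mean(0)); q=P[g];yy=q[:,:2]@u; xx=q[:,0]*.993+q[:,1]*.1175; print(np.percentile(yy,[2,98]),np.percentile(xx,[2,98]),np.median(q[:,2]))
t=box(140,90,440,120)&(P[...,2]>.094)&(P[...,2]<.104); q=P[t];yy=q[:,:2]@u;xx=q[:,0]*.993+q[:,1]*.1175; print('card',len(q),yy.min(),yy.max(),xx.mean(),np.percentile(xx,[3,97]),q[:,2].max()); l=cv2.fitLine(q[:,:2].astype(np.float32),cv2.DIST_HUBER,0,.01,.01).ravel();print(l)
# slide plate edges
pl=box(262,150,345,225)&(P[...,2]>.016)&(P[...,2]<.024)&(S<40);q=P[pl];yy=q[:,:2]@u;print('plate',len(q),np.percentile(yy,[1,99]),np.median(q[:,2]))
rep('tcp',ctrl.get_obs()['tool_pos'])
```

```text
191 [198 272] [209 297]
mark [0.4569 0.1569 0.0135] y' 0.1021 x' 0.4721
mark ray [0.455  0.1581 0.01  ] y' 0.1035 x' 0.4704
838 [290 239] [315 281]
grip [0.5009 0.0835 0.0566] y' 0.0241 x' 0.5072
[0.01709787 0.03135326] [0.49594069 0.51668057] 0.055902021573378965
card 3335 -0.0303364984935064 0.07939053790116062 0.5920704501705449 [0.59003113 0.59415963] 0.10245247697813345
[ 0.11878696 -0.99291974  0.58516717  0.09361244]
plate 5477 [0.00025473 0.04807802] 0.018775786398400857
tcp [0.4986 0.0739 0.101 ] y' 0.0148 x' 0.5038
```

```bash
python3 -m crank '0 0.019 0 0; 0 0 -0.05 0; 0 0 -0.05 0; 0 0 -0.045 0; 0 0 0 0'
python3 -m crank '0 0 0 0; 0 0 0 0; 0 0 0 0; 0 0 0 0; 0 0 0 0' 0 30
python3 -m crank '0 0 0 0; 0 0 0 0; 0 0 0 0; 0 0 0 0; 0 0 0 0'
```

```text
t: 2.7
tool_pos: [0.4964, 0.0841, 0.0261]
tool_rot: [-3.137, -0.169, 0.009]
contact_force: [-1.7, -0.2, 0.2]
opening: 0.0856
grip_force: 0.0
t: 3.12
tool_pos: [0.5001, 0.0846, 0.0303]
tool_rot: [3.137, 0.171, 0.004]
contact_force: [0.2, -0.3, 0.2]
opening: 0.0251
grip_force: 0.0
t: 3.53
tool_pos: [0.4997, 0.0845, 0.03]
tool_rot: [3.136, 0.172, 0.002]
contact_force: [-1.9, -0.9, 5.7]
opening: 0.0154
grip_force: 32.0
```

```bash
python3 -m crank '-0.003 0.025 0 0; -0.003 0.025 0 0; -0.003 0.025 0 0; -0.003 0.025 0 0; -0.003 0.025 0 0'
python3 -m crank '-0.003 0.025 0 0; 0 0 0 0; 0 0 0 0; 0 0 0 0; 0 0 0 0'
python3 - <<'E'
from h import *
o=ctrl.get_obs(); print(o['tool_pos'].round(4),o['tool_rot'].round(4))
for n in('wrist','top'):
    im,d,c=grab(n); save(n+'3.png',im); np.savez(n+'3.npz',im=im,d=d,**c)
w=cv2.imread('pics/wrist3.png'); t=cv2.imread('pics/top3.png')
cv2.imwrite('pics/c3.png',np.vstack([w[120:360,80:560],cv2.resize(t[220:300,210:370],(480,240),interpolation=cv2.INTER_CUBIC)]))
E
```

```text
t: 3.95
tool_pos: [0.4922, 0.1471, 0.03]
tool_rot: [3.135, 0.172, 0.002]
contact_force: [-1.1, -2.5, 5.4]
opening: 0.0153
grip_force: 32.0
t: 4.37
tool_pos: [0.4907, 0.1602, 0.03]
tool_rot: [-3.136, -0.172, -0.002]
contact_force: [-1.6, 3.2, 5.4]
opening: 0.0154
grip_force: 32.1
[0.4907 0.1602 0.03  ] [-3.1359e+00 -1.7210e-01 -2.2000e-03]
```

View pics/c3.png

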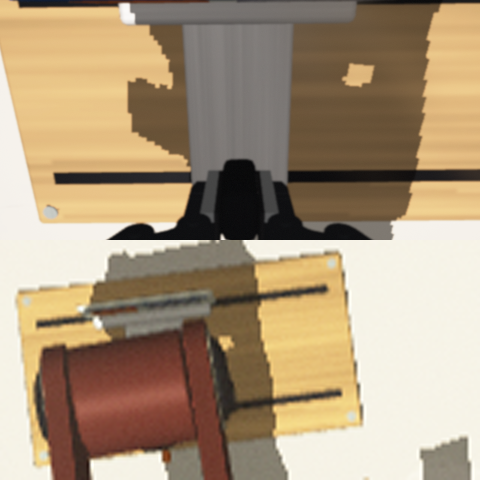

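```bash
python3 -m crank '0 0 0 0; 0 0 0 0; 0 0 0 0; 0 0 0 0; 0 0 0.05 0' 100
python3 -m crank '0 0 0.06 0; 0 0 0.06 0; -0.05 0 0 0; -0.05 0 0 0; -0.05 0 0 0'
python3 -m crank '-0.04 0 0 0; 0 0 0 0; 0 0 0 0; 0 0 0 0; 0 0 0 0'
cat > m.py <<'E'
from h import *
import sys
im,d,c=grab('wrist'); nm=sys.argv[1]; save(nm+'.png',im); np.savez(nm+'.npz',im=im,d=d,**c)
P=pts(d,c); h=cv2.cvtColor(im,cv2.COLOR_RGB2HSV);H,S,V=[h[...,i].astype(int) for i in range(3)]
m=((H<18)|(H>170))&(S>150)&(V>60)&(P[...,2]<.03)&(P[...,2]>.004)&(P[...,0]>.43)&(P[...,0]<.5)&(P[...,1]>.1)&(P[...,1]<.22)
n,l,s,ce=cv2.connectedComponentsWithStats(m.astype(np.uint8)); u=np.array([-.1182,.993])
for i in range(1,n):
    if s[i,4]<15: continue
    q=P[l==i]; print(ce[i].round(1),s[i],q.mean(0).round(4),np.median(h[l==i],0),"y'",(q[:,:2]@u).mean().round(4),'range',np.percentile(q[:,:2]@u,[3,97]).round(4),'top',(q[q[:,2]>np.percentile(q[:,2],60)][:,:2]@u).mean().round(4))
t=(P[...,2]>.094)&(P[...,2]<.104)&(P[...,0]>.55)&(P[...,1]>.05); q=P[t];
if len(q): yy=q[:,:2]@u; print('card mid',np.percentile(yy,[.1,99.9]).mean())
E
python3 m.py w4
```

```text
t: 4.88
tool_pos: [0.4855, 0.1586, 0.0487]
tool_rot: [3.136, 0.17, -0.017]
contact_force: [-0.8, -0.0, -1.2]
opening: 0.0748
grip_force: 0.0
t: 5.3
tool_pos: [0.4146, 0.1594, 0.1144]
tool_rot: [-3.137, -0.17, -0.001]
contact_force: [0.0, 0.7, -0.1]
opening: 0.0853
grip_force: 0.0
t: 5.72
tool_pos: [0.3958, 0.1595, 0.1141]
tool_rot: [-3.137, -0.17, -0.001]
contact_force: [-0.0, 0.1, -0.4]
opening: 0.0855
grip_force: 0.0
[330.  153.8] [326 135  11  38 259] [0.4607 0.1578 0.0151] [ 10. 192. 117.] y' 0.1022 range [0.0988 0.1051] top 0.1015
```

View pics/w4.png

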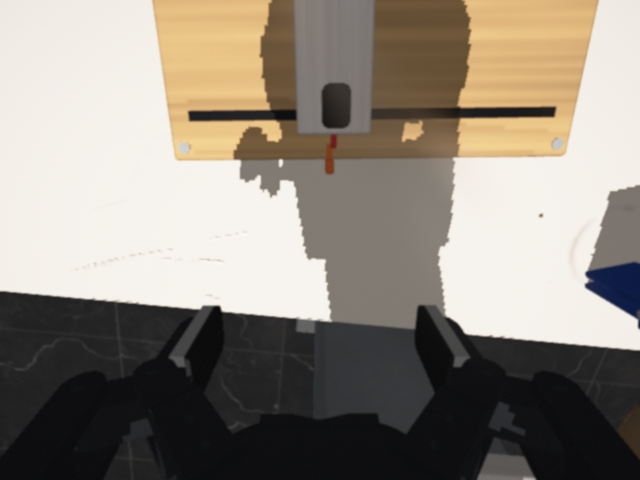

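The pointer at (333,140) is nearly over the mark at (330,158). I measure what offset is left.

Run:
```python
from h import *
z=np.load('w4.npz');im=z['im'];d=z['d'];c={k:z[k] for k in('fx','fy','cx','cy','extrinsics')}
P=pts(d,c); h=cv2.cvtColor(im,cv2.COLOR_RGB2HSV)
u=np.array([-.1182,.993])
for v in range(133,176):
    r=[(x,tuple(h[v,x])) for x in range(318,345) if h[v,x,1]>150 and (h[v,x,0]<16 or h[v,x,0]>165) ]
    if r:
        xs=[x for x,_ in r]; p=P[v,xs].mean(0); print(v,xs[0],xs[-1],np.median([a[0] for _,a in r]),p.round(4),(p[:2]@u).round(4),(ray(np.mean(xs),v,c,.016)[:2]@u).round(4))
# plate and grip centre
m=(P[...,2]>.016)&(P[...,2]<.024)&(h[...,1]<45);m[:, :285]=0;m[:,385:]=0;m[:30]=0;m[80:]=0; yy=P[m][:,:2]@u;print('plate',np.percentile(yy,[1,99]),np.percentile(yy,[1,99]).mean())
# rail edge for yaw
e=[]
for x in list(range(195,255))+list(range(475,550)):
    col=(h[:,x,1]>60)&(h[:,x,0]>8)&(h[:,x,0]<28); col[200:]=0; e.append(ray(x,np.argwhere(col).max()+.5,c,.010)[:2])
l=cv2.fitLine(np.float32(e),cv2.DIST_HUBER,0,.01,.01).ravel();print(l)
```

```text
135 332 335 1.5 [0.4735 0.157  0.0177] 0.0999 0.0998
136 331 335 2.0 [0.4728 0.1572 0.0174] 0.1002 0.1002
137 331 335 2.0 [0.4722 0.1572 0.0174] 0.1002 0.1002
138 331 335 2.0 [0.4716 0.1571 0.0173] 0.1002 0.1002
139 331 335 2.0 [0.4709 0.157  0.0171] 0.1002 0.1002
140 331 335 2.0 [0.4703 0.1569 0.0177] 0.1002 0.1002
141 331 335 2.0 [0.4696 0.1568 0.0176] 0.1002 0.1002
142 331 336 2.5 [0.4689 0.1564 0.0163] 0.0998 0.0998
143 327 335 4.0 [0.4681 0.158  0.0158] 0.1016 0.1016
144 327 336 6.0 [0.4674 0.1575 0.0154] 0.1012 0.1012
145 326 335 6.0 [0.4667 0.1582 0.0152] 0.1019 0.1019
146 326 335 6.5 [0.4661 0.1581 0.0157] 0.1019 0.1019
147 326 335 8.5 [0.4653 0.158  0.0147] 0.1019 0.1019
148 326 332 10.0 [0.4645 0.1589 0.0129] 0.1028 0.1029
149 326 332 10.0 [0.4638 0.1588 0.0131] 0.1029 0.1029
150 326 332 10.0 [0.4631 0.1587 0.0128] 0.1028 0.1029
151 326 332 10.0 [0.4625 0.1586 0.0134] 0.1029 0.1029
152 326 332 10.0 [0.4618 0.1585 0.013 ] 0.1028 0.1029
153 326 332 10.0 [0.4611 0.1585 0.0129] 0.1028 0.1029
154 326 332 10.0 [0.4604 0.1584 0.0128] 0.1028 0.1029
155 326 332 10.0 [0.4597 0.1583 0
[... 335 characters left out ...]
29 0.1029
162 326 332 10.0 [0.4553 0.1579 0.0167] 0.103 0.1029
163 326 332 10.0 [0.4578 0.1593 0.0509] 0.1041 0.1029
164 326 332 10.0 [0.4572 0.1592 0.051 ] 0.104 0.1029
165 326 332 10.0 [0.4532 0.1576 0.0162] 0.1029 0.1029
166 326 332 10.0 [0.4525 0.1575 0.0161] 0.1029 0.1029
167 326 332 10.0 [0.4518 0.1575 0.0162] 0.1029 0.1029
168 326 332 10.0 [0.4511 0.1574 0.0159] 0.1029 0.1029
169 326 332 10.0 [0.4504 0.1573 0.0161] 0.1029 0.1029
170 326 332 10.0 [0.4497 0.1572 0.0159] 0.1029 0.1029
171 326 332 10.0 [0.449  0.1571 0.016 ] 0.1029 0.1029
172 327 332 9.5 [0.4484 0.1567 0.0162] 0.1026 0.1026
plate [0.07607528 0.12405033] 0.10006280503580732
[ 0.1185494  -0.9929482   0.46191812  0.11877367]
```

```bash
python3 -m crank '0.06 0 0 0; 0.06 0 0 0; 0.06 0 0 0; 0.01 0 -0.05 0; 0 0 -0.06 0'
python3 -m crank '0 0 -0.058 0; 0 0 0 0; 0 0 0 0; 0 0 0 0; 0 0 0 0'
python3 -m crank '0 0 0 0; 0 0 0 0; 0 0 0 0; 0 0 0 0; 0 0 0 0' 0 30
python3 -m crank '0 0 0 0; 0 0 0 0; 0 0 0 0; 0 0 0 0; 0 0 0 0'
```

```text
t: 6.18
tool_pos: [0.4957, 0.1598, 0.0614]
tool_rot: [-3.136, -0.169, -0.013]
contact_force: [0.7, 0.2, -0.7]
opening: 0.0853
grip_force: 0.0
t: 6.6
tool_pos: [0.4919, 0.1599, 0.0322]
tool_rot: [-3.136, -0.171, -0.006]
contact_force: [0.3, -0.1, 1.3]
opening: 0.0853
grip_force: 0.0
t: 7.02
tool_pos: [0.4901, 0.1596, 0.0302]
tool_rot: [-3.137, -0.171, -0.001]
contact_force: [0.0, 0.2, 0.7]
opening: 0.0256
grip_force: 0.0
t: 7.43
tool_pos: [0.49, 0.1596, 0.0301]
tool_rot: [3.137, 0.171, -0.0]
contact_force: [-2.8, 0.6, 4.1]
opening: 0.0157
grip_force: 32.6
```

```bash
python3 -m crank '0 0.003 0 0; -0.001 0.003 0 0; 0 0 0 0; 0 0 0 0; 0 0 0 0'
python3 -m crank '0 0 0 0; 0 0 0 0; 0 0 0 0; 0 0 0 0; 0 0 0.05 0' 100
python3 -m crank '0 0 0.06 0; 0 0 0.06 0; -0.05 0 0 0; -0.05 0 0 0; -0.05 0 0 0'
python3 -m crank '-0.04 0 0 0; 0 0 0 0; 0 0 0 0; 0 0 0 0; 0 0 0 0'
python3 - <<'E'
from h import *
im,d,c=grab('wrist'); save('w5.png',im); np.savez('w5.npz',im=im,d=d,**c)
P=pts(d,c); h=cv2.cvtColor(im,cv2.COLOR_RGB2HSV); u=np.array([-.1185,.993])
R=lambda a,b:((h[...,0]<16)|(h[...,0]>165))&(h[...,1]>150)&(P[...,0]>a)&(P[...,0]<b)&(abs(P[...,1]-.16)<.02)
for n,a,b,zz in(('ptr',.4695,.473,.0175),('mark',.446,.464,.0145)):
    q=np.argwhere(R(a,b)); r=np.array([ray(x,v,c,zz)[:2]@u for v,x in q]); print(n,len(r),r.mean().round(4))
m=(P[...,2]>.016)&(P[...,2]<.024)&(h[...,1]<45);m[:, :275]=0;m[:,395:]=0;m[:30]=0;m[80:]=0; yy=P[m][:,:2]@u;print('plate',np.percentile(yy,[1,99]).mean())
E
```

```text
t: 7.85
tool_pos: [0.4896, 0.1624, 0.0301]
tool_rot: [3.137, 0.171, 0.0]
contact_force: [-2.2, -1.4, 4.8]
opening: 0.0154
grip_force: 32.8
t: 8.27
tool_pos: [0.4851, 0.1618, 0.0498]
tool_rot: [3.136, 0.17, -0.016]
contact_force: [0.3, -0.9, -1.2]
opening: 0.075
grip_force: 0.0
t: 8.68
tool_pos: [0.4142, 0.1626, 0.1155]
tool_rot: [-3.137, -0.17, -0.002]
contact_force: [-0.6, -0.0, 0.2]
opening: 0.0854
grip_force: 0.0
t: 9.1
tool_pos: [0.3953, 0.1626, 0.1151]
tool_rot: [-3.137, -0.17, -0.001]
contact_force: [-0.3, -0.3, 0.6]
opening: 0.0853
grip_force: 0.0
ptr 26 0.1025
mark 155 0.1028
plate 0.10232009072693465
```

```bash
python3 -m crank '0 0 0.08 0; 0 0 0.08 0; 0 0 0.08 0; 0.017 -0.056 0.03 0.059; 0.017 -0.056 0 0.059'
python3 -m crank '0.017 -0.056 0 0.059; 0.017 -0.056 0 0.059; 0.017 -0.056 0 0.059; 0.017 -0.056 0 0.059; 0.017 -0.056 0 0.059'
python3 -m crank '0.017 -0.056 0 0.059; 0.017 -0.056 0 0.059; 0.017 -0.056 0 0.059; 0.017 -0.056 0 0.059; 0.017 -0.056 0 0.059'
python3 -m crank '0 0 0 0; 0 0 0 0; 0 0 0 0; 0 0 0 0; 0 0 0 0'
python3 - <<'E'
from h import *
im,d,c=grab('wrist'); save('w6.png',im); np.savez('w6.npz',im=im,d=d,**c)
P=pts(d,c); h=cv2.cvtColor(im,cv2.COLOR_RGB2HSV)
r=((h[...,0]<6)|(h[...,0]>174))&(h[...,1]>110)&(abs(P[...,0]-.497)<.05)&(abs(P[...,1]+.174)<.05)
ex=np.array([np.cos(np.radians(-20)),np.sin(np.radians(-20))]);ey=np.array([-ex[1],ex[0]])
q=P[r]; print(len(q),np.percentile(q[:,2],[1,99]).round(4))
xx=(q[:,:2]-[.497,-.174])@ex; yy=(q[:,:2]-[.497,-.174])@ey
for a in np.arange(.05,.11,.006):
    for s in(-1,1):
        k=(q[:,2]>a)&(q[:,2]<a+.006)&(xx*s>0)
        if k.sum()>8:
            f=cv2.fitLine(q[k][:,:2].astype(np.float32),cv2.DIST_HUBER,0,.01,.01).ravel(); print(a.round(3),s,k.sum(),'x',np.median(xx[k]).round(4),'y',np.percentile(yy[k],[3,97]).round(4),'dir',np.degrees(np.arctan2(f[1],f[0])).round(1))
E
```

```text
t: 9.57
tool_pos: [0.4147, 0.1068, 0.2564]
tool_rot: [3.105, 0.472, 0.017]
contact_force: [1.5, 0.6, 0.1]
opening: 0.0855
grip_force: 0.0
t: 9.98
tool_pos: [0.4548, -0.0353, 0.25]
tool_rot: [2.917, 1.167, 0.0]
contact_force: [0.5, 0.2, 0.2]
opening: 0.0852
grip_force: 0.0
t: 10.4
tool_pos: [0.4972, -0.1755, 0.2496]
tool_rot: [-2.571, -1.805, 0.0]
contact_force: [-0.1, -0.0, -0.9]
opening: 0.0856
grip_force: 0.0
t: 10.82
tool_pos: [0.4964, -0.1725, 0.2498]
tool_rot: [-2.574, -1.802, -0.0]
contact_force: [-0.1, 0.7, 1.0]
opening: 0.0855
grip_force: 0.0
1626 [0.0183 0.2668]
0.05 1 10 x 0.007 y [0.013  0.0138] dir -22.4
0.056 -1 227 x -0.0068 y [-0.0137  0.0135] dir 69.1
0.056 1 207 x 0.0055 y [-0.014   0.0129] dir 69.1
0.062 -1 54 x -0.0117 y [-0.0118  0.0136] dir 70.0
0.062 1 62 x 0.0104 y [-0.013   0.0135] dir 68.5
0.068 -1 72 x -0.0135 y [-0.012   0.0138] dir 70.2
0.068 1 68 x 0.0122 y [-0.0133  0.0134] dir 68.0
0.074 -1 63 x -0.0155 y [-0.013   0.0135] dir 71.1
0.074 1 69 x 0.0146 y [-0.0124  0.0135] dir 68.9
0.08 -1 70 x -0.0177 y [-0.0121  0.0137] dir 69.3
0.08 1 76 x 0.0165 y [-0.013   0.0135] dir 68.2
0.086 -1 74 x -0.0195 y [-0.0129  0.0139] dir 70.2
0.086 1 76 x 0.0185 y [-0.013   0.0132] dir 68.6
0.092 -1 78 x -0.0216 y [-0.0123  0.0133] dir 68.8
0.092 1 86 x 0.0205 y [-0.0128  0.0134] dir 69.7
0.098 -1 125 x -0.0241 y [-0.0128  0.0133] dir 69.1
0.098 1 133 x 0.0234 y [-0.0136  0.0129] dir 69.3
```

View pics/w6.png

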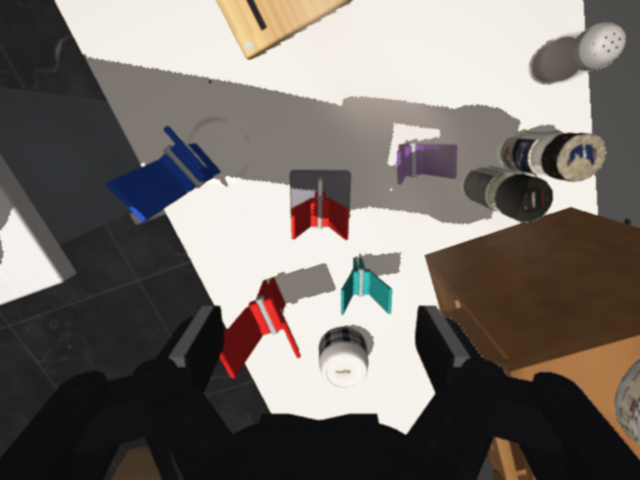

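The small red clip is at (320,215) on its stand, centred under the gripper. I descend and squeeze.

```bash
python3 -m crank '0 -0.003 -0.06 0; 0 0 -0.06 0; 0 0 -0.06 0; 0 0 -0.06 0; 0 0 -0.06 0' 100
python3 -m crank '0 0 -0.04 0; 0 0 -0.03 0; 0 0 0 0; 0 0 0 0; 0 0 0 0'
python3 -m crank '0 0 0 0; 0 0 0 0; 0 0 0 0; 0 0 0 0; 0 0 0 0' 0 40
python3 -m crank '0 0 0 0; 0 0 0 0; 0 0 0 0; 0 0 0 0; 0 0 0 0'
python3 -m crank '0 0 0 0; 0 0 0 0; 0 0 0 0; 0 0 0 0; 0 0 0 0'
```

```text
t: 11.28
tool_pos: [0.4965, -0.1742, 0.0989]
tool_rot: [2.573, 1.801, 0.001]
contact_force: [0.1, -0.4, -0.7]
opening: 0.0855
grip_force: 0.0
t: 11.7
tool_pos: [0.4974, -0.175, 0.0663]
tool_rot: [2.572, 1.8, 0.002]
contact_force: [0.5, 0.4, 0.0]
opening: 0.0854
grip_force: 0.0
t: 12.12
tool_pos: [0.4992, -0.1765, 0.0702]
tool_rot: [2.57, 1.798, 0.003]
contact_force: [-9.6, 4.3, 30.8]
opening: 0.0255
grip_force: 32.5
t: 12.53
tool_pos: [0.4999, -0.1768, 0.07]
tool_rot: [2.568, 1.796, 0.006]
contact_force: [-1.4, 1.0, 15.5]
opening: 0.0205
grip_force: 46.4
t: 12.95
tool_pos: [0.4999, -0.1768, 0.07]
tool_rot: [2.568, 1.796, 0.006]
contact_force: [-1.1, 0.1, 16.1]
opening: 0.0207
grip_force: 46.4
```

Run:
```python
from h import *
im,d,c=grab('wrist'); np.savez('w7.npz',im=im,d=d,**c)
i2,d2,c2=grab('scene'); np.savez('s7.npz',im=i2,d=d2,**c2)
save('w7.png',np.vstack([im[200:480,160:480],cv2.resize(i2[180:280,330:450],(320,267),interpolation=cv2.INTER_CUBIC)]))
```

```text
(no output)
```

View pics/w7.png

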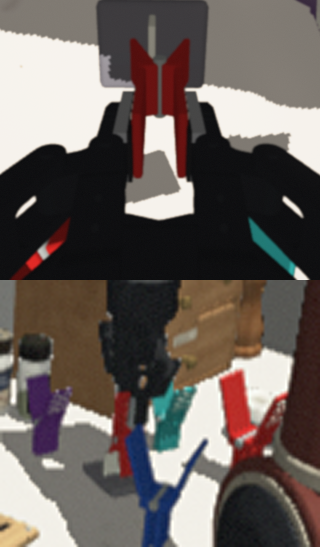

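Top panel: the clip sits between the fingers with its handles parallel and its jaws spread astride the tongue. I lift straight up.

```bash
python3 -m crank '0 0 0.02 0; 0 0 0.02 0; 0 0 0.03 0; 0 0 0.05 0; 0 0 0.06 0'
python3 -m crank '0 0 0.08 0; 0 0 0.08 0; 0 0 0.08 0; 0 0 0 0; 0 0 0 0'
python3 -m crank '0 0 0 0; 0 0 0 0; 0 0 0 0; 0 0 0 0; 0 0 0 0'
python3 - <<'E'
from h import *
o=ctrl.get_obs(); print(o['tool_pos'].round(4),o['tool_rot'].round(4))
im,d,c=grab('wrist'); np.savez('w8.npz',im=im,d=d,**c); save('w8.png',im)
P=pts(d,c); h=cv2.cvtColor(im,cv2.COLOR_RGB2HSV)
r=((h[...,0]<6)|(h[...,0]>174))&(h[...,1]>110)&(np.linalg.norm(P[...,:2]-o['tool_pos'][:2],axis=-1)<.06)&(P[...,2]>.12)
q=P[r]; a=np.radians(-20); ex=np.array([np.cos(a),np.sin(a)]);ey=np.array([-ex[1],ex[0]])
xx=(q[:,:2]-o['tool_pos'][:2])@ex; yy=(q[:,:2]-o['tool_pos'][:2])@ey; zz=q[:,2]-o['tool_pos'][2]
print(len(q),np.percentile(zz,[1,99]).round(4))
for s in np.arange(-.06,.06,.006):
  for g in(-1,1):
    k=(zz>s)&(zz<s+.006)&(xx*g>0)
    if k.sum()>5: print(s.round(3),g,k.sum(),'x',np.percentile(xx[k],[3,50,97]).round(4),'y',np.percentile(yy[k],[3,97]).round(4))
E
```

```text
t: 13.47
tool_pos: [0.4947, -0.174, 0.1537]
tool_rot: [-2.571, -1.798, 0.004]
contact_force: [0.7, -1.0, -1.1]
opening: 0.0207
grip_force: 44.7
t: 13.88
tool_pos: [0.4977, -0.1756, 0.279]
tool_rot: [2.569, 1.797, 0.005]
contact_force: [-0.2, -0.2, -1.6]
opening: 0.0208
grip_force: 44.7
t: 14.3
tool_pos: [0.496, -0.1747, 0.2734]
tool_rot: [-2.573, -1.799, 0.002]
contact_force: [0.5, -0.2, -1.4]
opening: 0.0208
grip_force: 44.7
[ 0.496  -0.1747  0.2734] [-2.5726e+00 -1.7994e+00  1.8000e-03]
4756 [-0.0525  0.038 ]
-0.06 1 17 x [0.0185 0.0189 0.0191] y [-0.0105  0.0004]
-0.054 -1 69 x [-0.0175 -0.0163 -0.0143] y [-0.0113  0.0155]
-0.054 1 103 x [0.0155 0.0174 0.0182] y [-0.0121  0.0155]
-0.048 -1 124 x [-0.0159 -0.0147 -0.0126] y [-0.0093  0.0155]
-0.048 1 119 x [0.0137 0.0154 0.0165] y [-0.0111  0.0153]
-0.042 -1 56 x [-0.0138 -0.0123 -0.0099] y [0.006  0.0155]
-0.042 1 57 x [0.0113 0.0131 0.0146] y [0.0047 0.0157]
-0.036 -1 43 x [-0.0116 -0.0102 -0.0081] y [0.0101 0.0155]
-0.036 1 42 x [0.0092 0.011  0.0123] y [0.0097 0.0156]
-0.03 -1 36 x [-0.0095 -0.008  -0.006 ] y [0.0122 0.0156]
-0
[... 679 characters left out ...]
051  0.0154]
0.006 1 84 x [0.0073 0.008  0.0111] y [-0.0054  0.0155]
0.012 -1 113 x [-0.0234 -0.0076 -0.0063] y [0.0014 0.0156]
0.012 1 84 x [0.0073 0.0085 0.0114] y [0.0066 0.0156]
0.018 -1 103 x [-0.0235 -0.0075 -0.0063] y [-0.0056  0.0155]
0.018 1 97 x [0.0073 0.0086 0.0114] y [-0.0018  0.0157]
0.024 -1 129 x [-0.0234 -0.0072 -0.0063] y [-0.0055  0.0155]
0.024 1 118 x [0.0072 0.0084 0.0114] y [0.0034 0.0153]
0.03 -1 694 x [-0.0101 -0.0082 -0.0064] y [-0.012  0.015]
0.03 1 658 x [0.0074 0.0092 0.011 ] y [-0.0118  0.0149]
0.036 -1 15 x [-0.0268 -0.023  -0.0099] y [0.0014 0.0113]
0.036 1 45 x [0.0107 0.0108 0.011 ] y [-0.0078  0.0102]
0.042 -1 29 x [-0.0302 -0.0237 -0.0227] y [0.0057 0.0116]
```

View pics/w8.png

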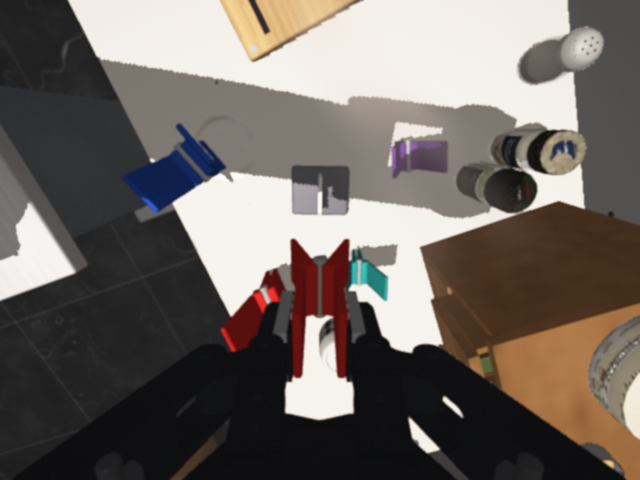

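The clip is held fully open at (320,280), with the tips about 54 mm below the TCP, and the stand is empty. I carry it above the card.

```bash
python3 -m crank '0.013 0.057 0 0.025; 0.013 0.057 0 0.025; 0.013 0.057 0 0.025; 0.013 0.057 0 0.025; 0.013 0.057 0 0.025'
python3 -m crank '0.013 0.057 0 0.025; 0.013 0.057 0 0.025; 0.013 0.057 0 0.025; 0.013 0.057 0 0.025; 0.013 0.057 0 0.025'
python3 -m crank '0.013 0.057 -0.04 0.025; 0.014 0.061 -0.04 0.023; 0 0 -0.04 0; 0 0 0 0; 0 0 0 0'
python3 -m crank '0 0 0 0; 0 0 0 0; 0 0 0 0; 0 0 0 0; 0 0 0 0'
cat > f.py <<'E'
from h import *
import sys
o=ctrl.get_obs(); T=o['tool_pos']; r=o['tool_rot']; print(T.round(4),'closing',(2*np.degrees(np.arctan2(r[1],r[0]))-90)%180)
im,d,c=grab('wrist'); save(sys.argv[1],im); P=pts(d,c); h=cv2.cvtColor(im,cv2.COLOR_RGB2HSV)
red=((h[...,0]<6)|(h[...,0]>174))&(h[...,1]>110)&(np.linalg.norm(P[...,:2]-T[:2],axis=-1)<.05)&(P[...,2]<T[2]-.02)&(P[...,2]>T[2]-.06)
ex=np.array([.993,.1185]);ey=np.array([-.1185,.993]); q=P[red]
xx,yy=q[:,:2]@ex,q[:,:2]@ey; m=T[:2]@ex
k=q[:,2]<np.percentile(q[:,2],25); print('tipz',np.percentile(q[:,2],[.5,2,5]).round(4),'tips x',np.percentile(xx[k&(xx<m)],[3,50,97]).round(4),np.percentile(xx[k&(xx>m)],[3,50,97]).round(4),'y mid',np.percentile(yy,[1,99]).mean().round(4),'tcp',m.round(4),(T[:2]@ey).round(4))
t=(P[...,2]>.094)&(P[...,2]<.104)&(abs(P[...,:2]@ex-.592)<.01)&~red; q=P[t];xx,yy=q[:,:2]@ex,q[:,:2]@ey
print('card',len(q),'x',np.percentile(xx,[3,50,97]).round(4),'y',np.percentile(yy,[.2,99.8]).round(4),np.percentile(yy,[.2,99.8]).mean().round(4),'z',np.median(q[:,2]).round(4))
f=cv2.fitLine(q[:,:2].astype(np.float32),cv2.DIST_HUBER,0,.01,.01).ravel();print('yaw',np.degrees(np.arctan(-f[0]/f[1])))
E
python3 f.py w9.png
```

```text
t: 14.77
tool_pos: [0.529, -0.0312, 0.2746]
tool_rot: [-2.384, -2.046, 0.0]
contact_force: [0.4, -0.5, -1.3]
opening: 0.0208
grip_force: 44.7
t: 15.18
tool_pos: [0.5615, 0.1115, 0.2745]
tool_rot: [-2.171, -2.27, 0.0]
contact_force: [0.5, -0.3, -1.4]
opening: 0.0207
grip_force: 44.7
t: 15.6
tool_pos: [0.5739, 0.169, 0.213]
tool_rot: [-2.085, -2.347, 0.005]
contact_force: [-0.0, -0.6, -0.9]
opening: 0.0204
grip_force: 44.7
t: 16.02
tool_pos: [0.5754, 0.1686, 0.2159]
tool_rot: [2.087, 2.347, 0.002]
contact_force: [-0.0, -0.3, -1.0]
opening: 0.0208
grip_force: 44.7
[0.5754 0.1686 0.2159] closing 6.721508519924171
tipz [0.1603 0.1611 0.1623] tips x [0.5735 0.5743 0.5765] [0.6067 0.6088 0.61  ] y mid 0.1012 tcp 0.5913 0.0993
card 536 x [0.5898 0.5922 0.5939] y [0.0796 0.157 ] 0.1183 z 0.0999
yaw 7.1134686
```

View pics/w9.png

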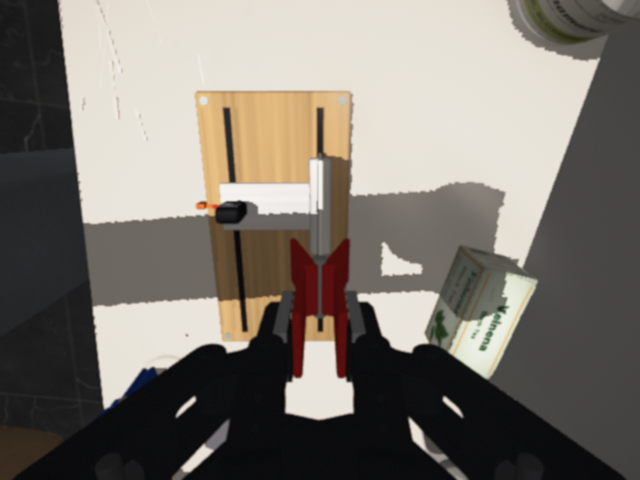

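Everything lines up: the card's top edge runs to (320,158) and the clip's jaws straddle its line. I lower.

```bash
python3 -m crank '0.001 0.002 -0.03 0; 0 0 -0.03 0; 0 0 -0.03 0; 0 0 -0.02 0; 0 0 -0.02 0'
python3 -m crank '0 0 -0.012 0; 0 0 0 0; 0 0 0 0; 0 0 0 0; 0 0 0 0'
python3 -m crank '0 0 0 0; 0 0 0 0; 0 0 0 0; 0 0 0 0; 0 0 0 0'
python3 f.py w10.png
python3 - <<'E'
from h import *
im,d,c=grab('scene'); cv2.imwrite('pics/s10.png',cv2.resize(cv2.cvtColor(im,cv2.COLOR_RGB2BGR)[205:325,225:385],(800,600),interpolation=cv2.INTER_CUBIC))
E
```

```text
t: 16.48
tool_pos: [0.5753, 0.1699, 0.149]
tool_rot: [-2.087, -2.348, 0.001]
contact_force: [0.3, -0.1, -1.1]
opening: 0.0207
grip_force: 44.7
t: 16.9
tool_pos: [0.5761, 0.1702, 0.145]
tool_rot: [2.086, 2.348, 0.002]
contact_force: [-0.5, 0.8, -0.5]
opening: 0.0211
grip_force: 44.7
t: 17.32
tool_pos: [0.5754, 0.1701, 0.1439]
tool_rot: [2.086, 2.349, 0.0]
contact_force: [-0.2, 0.9, -0.5]
opening: 0.0208
grip_force: 44.7
[0.5754 0.1701 0.1439] closing 6.764205607699097
tipz [0.0886 0.0894 0.0905] tips x [0.5739 0.5746 0.5773] [0.6069 0.6089 0.6101] y mid 0.1027 tcp 0.5916 0.1007
card 792 x [0.5898 0.5921 0.5939] y [0.0481 0.1571] 0.1026 z 0.0999
yaw 6.800188
```

View pics/s10.png

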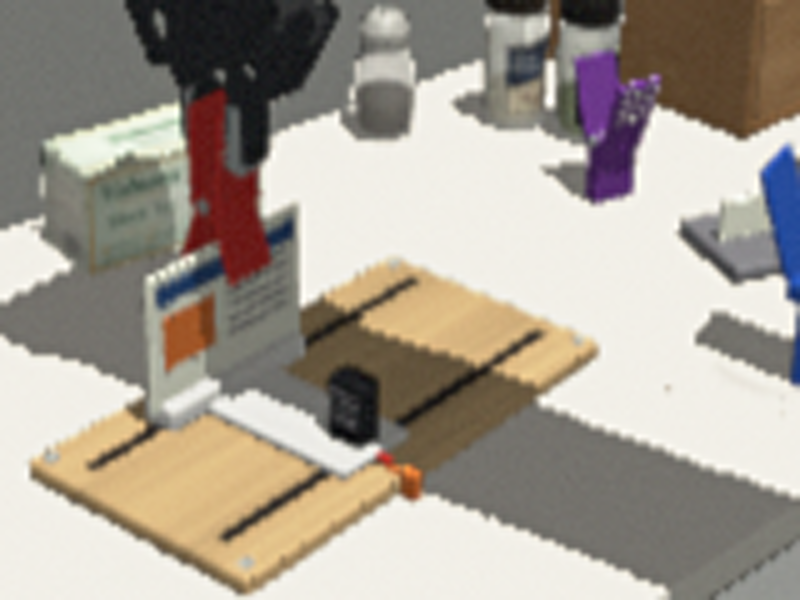

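The clip straddles the card's top edge at (240,250), clear of it, and the pointer sits at the mark (395,470). I hand the job in.

```bash
python3 -c "
from station import ctrl
print(ctrl.finish_job())"
```

```text
the job is handed in; nothing more can be done
None
```

I handed the job in at about 17.5 s: the pointer is within about 0.5 mm of the orange mark, and the small red clip is held squeezed wide open astride the middle of the card's top edge. Its tips are about 11 mm below the edge and roughly 12 mm clear of the card on each side (no verdict came back).

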